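# Nip up a collet clamping ring with a tommy bar

### The arm

A 6-joint arm with a two-finger parallel gripper is mounted at the origin on a cart in front of the work surface, level with it; the furniture and walls round the work are solid. World frame = base frame: x ahead of the robot, y to its left, z up, the work surface at z = 0. Lengths are in m, angles in degrees, forces in N, time in s.
With the tool pointing down it reaches from about 0.25 to 0.725 m from the base axis. Payload 9.7 kg.
Tool frame: the origin (TCP) lies midway between the tips of the shut fingers; the grasp point (between the pads) lies 19 mm behind it (bot.hold_point_z is the distance from the TCP to the grasp point, in m); z points along the fingers, y is the line along which they close (so a half turn about z gives the same grasp; the last joint's range is limited). The gripper opens to 85 mm and grips with 20 to 120 N. Pads are 22 mm wide; open, the fingers measure 114 mm over their backs; the gripper's body (76 mm by 85 mm) begins 54 mm behind the grasp point. The pads swing forward as they close: fully open they stand 13 mm farther back than shut.
Start: joints at [-74.083, 4.979, 10.078, 95.1, 0, 90], TCP at [0.151, -0.529, 0.231] pointing down, gripper open.
Joint ranges: [-179.16, 179.16], [-48.56, 103.87], [-65.8, 70.77], [-126.05, 130.52], [-82.76, 87.17], [-180, 180]. Speed limits (degrees/s): [127.2, 127.2, 147.25, 180, 180, 180].

### API

Orientations are given as [roll, pitch, yaw] about the fixed x, y, z axes, in that order (R = Rz(yaw) Ry(pitch) Rx(roll)).
In Python, from workcell import bot gives the robot as it stands.
- The arm moves only by the tool play_rows, never from a script. Its argument "steps" is a list that holds one entry, the list of rows, each a list of 4 numbers: the shift along the tool's x, y, z in m, then the turn about the tool's z in rad. In form: [[[tx, ty, tz, yaw], ...]]. A call has exactly 5 rows; each row shifts and turns the commanded pose from where the row before left it, along the tool's axes as they then stand; what a row does not reach is not made up. A row lasts 1/12 s, in which the tool goes at most 41.7 mm and 7.16 degrees, less where a joint would pass 70% of its speed; a pose out of reach is approached as far as the arm can. A call is refused whole if a number of a shift passes 0.0417 or a number of a turn 0.125, either way. A call with a gripper value outside its range is refused whole. "gripper" is the finger opening in m, from 0 to 0.0854, set as the call begins (left out, the last holds). The fingers move at their own pace and stop on an object; "squeeze" is the grip in N (left out, the last holds). Time passes only in rows, so rows that do not move let the fingers close, or fill a call up. It gives the time, the measured TCP pose, the force, the opening and the grip force at its end, in the units of the state.
- bot.get_obs(): the state, without advancing time (a new reading comes with each control period).
- bot.camera(name): name is "scene" or "top"; returns a dict with "img" (420x560x3 uint8, blue, green, red), "vfov" (degrees; the focal length in pixels is half the picture's height over the tangent of half this angle, whatever the lens; pixels are square), "cx", "cy" (the principal point, pixels), "xyz" and "attitude" of the camera in the world. Camera axes: x right, y down, z forward; pixel columns grow to the right and rows downward; lengths in m; the calibration is good to about 2 mm. A picture is of the moment at which its call begins. There is no depth.
- bot.job_done(): hands the job in; it is judged then, once.
The state is a dict: "time": time; "q": joint angles; "qd": joint speeds; "joint_efforts": joint torques, N m; "ee_pos": TCP position; "tcp_rot": TCP orientation; "wrist_force": force on the tool from outside, world axes, zero at the start; "torque": the same for the moment, N m; "opening": finger opening in m; "grasp_force": force on a finger pad.
Only numpy, scipy, OpenCV 4.12 (cv2) and the standard library are available. Lean on these libraries where they do the work, as an engineer would, in place of code of your own. Each camera call takes 0.05 s, during which the arm holds its last target. There are 200 camera calls.

### The job

The instrument head in the pillar stand is only loosely held: take the tommy bar from its rest and turn the stand's six-sided clamping ring clockwise, moving the bar from hole to hole as the pillars stop it, until you feel the ring seat, then nip it up by about ten degrees more, never over twenty, which would crush the thin barrel in the collet. Do not lever against the pillars. Then lay the bar back in its rest as it was, and leave the other tools where they are.

Things in the scene. Friction and masses are not known exactly. Their poses are not given: they have to be found in the camera images.
- bar_grip (a point): centre of the orange handle of the tommy bar (loose, about 90 g), on the bar's axis; x points along the bar to its steel tip, z up while it lies in its rest. Flat-sided handle with black bands: 70 mm long (x from -44 to +26 mm), 12 mm wide (y), 15 mm high (z). Grip it here across the 12 mm. The rod ahead of it is 8 mm in diameter
- bar_tip (a point): end of the tommy bar's steel rod, on its axis, 92 mm ahead (+x) of bar_grip; the last 5 mm taper to 3.6 mm
- tommy_bar: the tommy bar as a whole; origin and axes as bar_grip
- ring_centre (a point): centre of the six-sided steel clamping ring, on its upright axis, level with its holes (43 mm above the table when tight, at most 2 mm higher before). 80 mm across flats, 92 over corners, 26 high. Mid-flat in each side is a level radial hole, 9.4 mm wide, mouth 40 mm from the axis; push the tip in to about 20 mm from the axis (thread at 15.5). x points out through one hole, the rest follow every 60 degrees
- clamp_ring: the same ring, origin and axes as ring_centre, turning with it. Clockwise from above tightens. It runs down with 0.06 N m of drag for a hidden angle (70 to 90 degrees), then seats: from there it moves only above 0.3 N m and takes 1.2 N m more per radian, as it draws the collet shut (0.5 N m at 10 degrees). It stays where it is left. Play (1.4 mm) and give make the hand turn about twice as far as the seated ring
- collet (a joint): how far the tightened ring has drawn the collet down, in m: 0 until the ring seats, then 0.00095 per radian of ring turning. Firmly tight from 0.00004 (2.5 degrees past seating, 0.35 N m), best at 0.00017 (10 degrees, 0.5 N m); the barrel is crushed at 0.00038 (23 degrees, 0.8 N m). This is less than the reading's error, so tightness must be felt
- stand: grey pillar stand, fixed; origin on the ring's axis at the table top, front is -x. Base disc 74 mm in radius, 12 high. Three 12 mm pillars stand 56 mm from the axis: one behind (+x), two 60 degrees either side of the front, so a bar in a hole swings only 49 degrees either side of the front. A spider joins them at 66 to 77 mm height; the black instrument head stands up its middle to 160 mm
- bar_rest: low aluminium rest, fixed; origin at the table top under the lying bar's grip, x along the bar towards its tip. Base 44 mm wide, 8 high. Two forked uprights, 8 mm thick, open upwards, black flared cheeks up to 60 mm high: at x = -38 mm for the handle's end (slot 14 mm wide), at x = +52 mm for the rod (slot 10 mm). Free between them from x = -34 to +48 mm
- rest_seat (a point): where bar_grip lies when the bar is in its rest: 45 mm above the table; axes as bar_rest. A fixed bench instrument, 180 mm high with its front at world x = 0.51 m, stands close behind the rest and reaches left to y = 0.11 m: carry the bar round its front, not across it
- loupe: black eye loupe, 39 mm wide, 40 mm high, standing on the table; leave alone
- lens_a: trial lens in a black ring, 58 mm, flat on the table; leave alone
- pliers: red flat nose pliers, 146 mm, lying on the table; leave alone

How it is judged (in metres and radians):
On the way, in this order (a step that is already met when the one before it is completed fails the run):
1. the bar is in a hole of the ring (distance between bar_tip and ring_centre below 0.03 m), for 0.2 s.
2. the ring is firmly tight, with the bar still in it (value of joint collet above 4e-05 m and distance between bar_tip and ring_centre below 0.03 m), for 0.2 s.
At the end, for the whole second after the job is handed in: the ring is still firmly tight (turned at least about 2.5 degrees past seating, collet drawn 0.04 mm) and the bar lies at rest in its rest as it did at the start: its grip within 10 mm of the seat, within 0.12 rad along the rest, tip to the same end (value of joint collet above 4e-05 m and distance between bar_grip and rest_seat below 0.01 m and angle between the x axis of bar_grip and the x axis of bar_rest, either way round below 0.12 rad and x of bar_tip in the frame of bar_rest above 0.075 m and linear speed of tommy_bar below 0.02 m/s); the robot touches nothing.
It fails at once if the ring is overtightened and the barrel crushed (turned 23 degrees past seating, collet drawn over 0.38 mm) (value of joint collet above 0.00038 m).
It fails at once if the bar is levered against the stand's pillars (over 25 N) (contact force between tommy_bar and stand above 25 N).
It fails at once if another tool is moved by more than 20 mm (distance of any of loupe, lens_a, pliers from where it was at the start of the episode above 0.02 m).
It also fails if it takes over 70 s, if anything falls off the work surface, if the arm or the gripper's body presses on something with over 40 N, if the wrist force passes 120 N, or if a joint passes its speed limit or range.

## Working session

There is one attempt and no reset: what is moved stays moved. The work goes in short steps, Python scripts to look and compute and a tool call to move; the robot and the scene stay as the last step left them, time stands still between calls to the robot, and variables do not carry over. Pictures are saved under pics/ and viewed, at most 10 in all, crops included, and the job is handed in when it is done.

Besides the shell and the picture viewer there is one more tool, called after "Emit:" by a JSON object that holds its "api" and its "payload". play_rows: Moves the arm, as the interface text tells. Its arguments: {"type":"object","properties":{"steps":{"type":"array","items":{"type":"array","items":{"type":"array","items":{"type":"number"}}}},"gripper":{"type":"number"},"squeeze":{"type":"number"}},"required":["steps"]}

```bash
mkdir -p pics; ls
python3 - <<'E'
from workcell import bot
import cv2,json
print(bot.get_obs(), bot.hold_point_z)
for n in("scene","top"):
    c=bot.camera(n); cv2.imwrite(f"pics/{n}0.png",c["img"]); print(n,{k:v for k,v in c.items() if k!="img"})
E
```

```text
pics
{'time': 0.0, 'q': array([-7.40836146e+01,  5.01098168e+00,  1.00336446e+01,  9.50993120e+01,
       -1.68431667e-03,  9.00002090e+01]), 'qd': array([-0.05492485,  0.05801093, -0.00254583,  0.00288051, -0.03121004,
       -0.06937627]), 'joint_efforts': array([-1.75687896e-04, -5.20393825e+01,  4.64800465e+01,  1.66338327e-02,
       -1.88130991e-05, -1.17446396e-05]), 'ee_pos': array([ 0.15075698, -0.52869319,  0.23057696]), 'tcp_rot': array([-1.79923351e+02,  1.68459477e-03,  1.59161787e+01]), 'wrist_force': array([-0.07638494,  0.51465415, -1.04455931]), 'torque': array([ 0.00772189, -0.02650921,  0.04029981]), 'grasp_force': 0.0, 'opening': 0.08573717007388786} 0.0187
scene {'vfov': 54.506818394308816, 'cx': 272.2113816710979, 'cy': 203.78011179639532, 'xyz': array([-0.43286998,  0.61590603,  0.82301061]), 'attitude': array([-125.03012602,   -0.39742364, -121.52506567])}
top {'vfov': 43.26721679672985, 'cx': 286.6269026272329, 'cy': 203.8541816417486, 'xyz': array([0.20295257, 0.01424409, 1.61818404]), 'attitude': array([-169.04288932,    0.72730426,  -89.48414699])}
```

View pics/scene0.png

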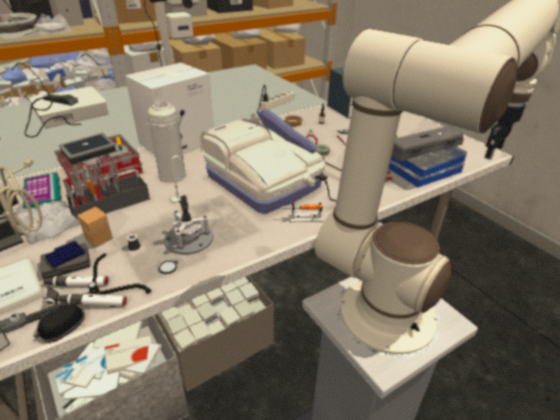

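View pics/top0.png

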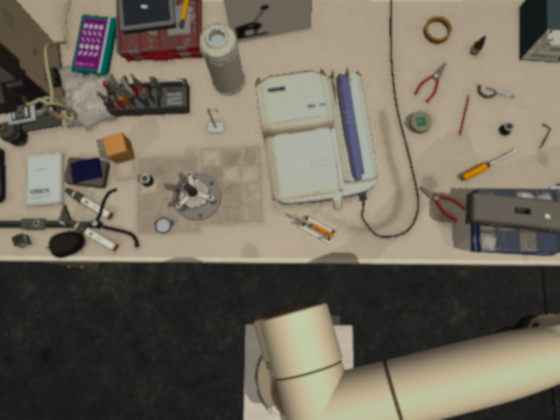

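The top view shows the bar in its rest at about (318,230) with the tip to the upper left, and the stand at (195,195). The scene view shows the bar at (308,208) and the stand at (188,235). I'll zoom in on both.

Run:
```python
import cv2,numpy as np
s=cv2.imread("pics/scene0.png");t=cv2.imread("pics/top0.png")
def c(i,x,y,w=66,h=50): return cv2.resize(i[y:y+h,x:x+w],(400,300),interpolation=cv2.INTER_CUBIC)
cv2.imwrite("pics/z0.png",np.vstack([np.hstack([c(t,160,168),c(t,280,202)]),np.hstack([c(s,155,210),c(s,275,185)])]))
for n,i in(("s",s),("t",t)):
    h=cv2.cvtColor(i,cv2.COLOR_BGR2HSV); m=cv2.inRange(h,(5,150,130),(20,255,255))
    k,l,st,ce=cv2.connectedComponentsWithStats(m)
    print(n,[(st[j].tolist(),ce[j].round(1).tolist()) for j in range(1,k) if st[j,4]>8])
```

```text
s [([333, 7, 3, 18, 45], [334.0, 15.1]), ([193, 9, 138, 27, 1490], [259.9, 22.0]), ([0, 27, 114, 34, 1617], [57.6, 46.1]), ([113, 26, 43, 23, 538], [132.8, 36.6]), ([156, 29, 5, 11, 24], [157.9, 34.2]), ([276, 33, 16, 7, 24], [284.3, 36.7]), ([243, 40, 6, 4, 12], [245.8, 41.5]), ([119, 50, 5, 4, 14], [120.6, 51.1]), ([280, 62, 52, 20, 417], [306.0, 73.7]), ([115, 137, 7, 8, 27], [118.4, 140.3]), ([87, 180, 7, 12, 40], [90.0, 184.4]), ([301, 204, 21, 5, 79], [311.3, 206.4]), ([79, 209, 31, 36, 423], [95.6, 224.0]), ([107, 345, 11, 3, 13], [112.0, 346.0]), ([132, 347, 16, 15, 149], [139.7, 354.2])]
t [([104, 134, 22, 22, 351], [114.7, 144.3]), ([463, 163, 25, 17, 183], [474.9, 171.2]), ([312, 224, 21, 13, 78], [322.4, 230.4])]
```

View pics/z0.png

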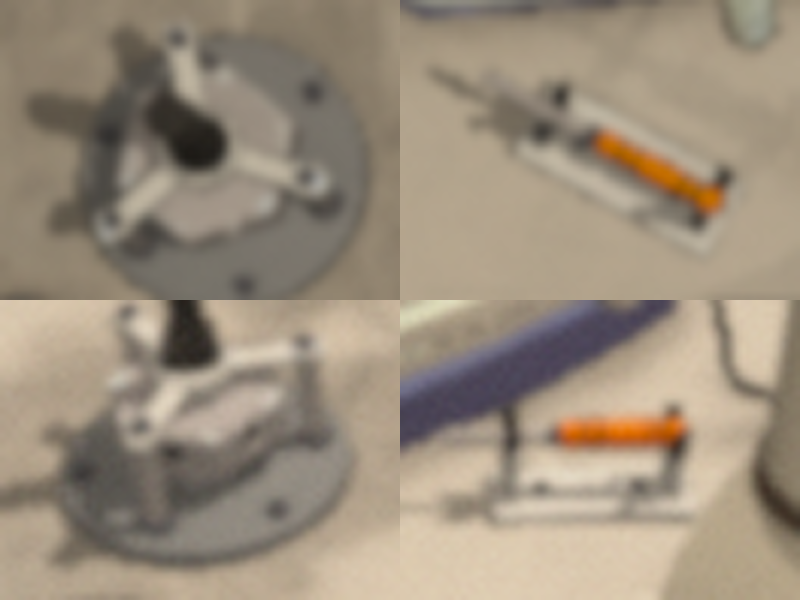

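```bash
cat > h.py <<'E'
import numpy as np,cv2
from scipy.spatial.transform import Rotation as R
C={"scene":dict(v=54.506818394308816,c=(272.2113816710979,203.78011179639532),p=np.array([-0.43286998,0.61590603,0.82301061]),a=[-125.03012602,-0.39742364,-121.52506567]),
"top":dict(v=43.26721679672985,c=(286.6269026272329,203.8541816417486),p=np.array([0.20295257,0.01424409,1.61818404]),a=[-169.04288932,0.72730426,-89.48414699])}
for c in C.values(): c["f"]=210/np.tan(np.radians(c["v"]/2)); c["R"]=R.from_euler("xyz",c["a"],degrees=True).as_matrix()
def ray(n,uv):
    c=C[n]; d=c["R"]@np.array([(uv[0]-c["c"][0])/c["f"],(uv[1]-c["c"][1])/c["f"],1]); return c["p"],d/np.linalg.norm(d)
def plane(n,uv,z):
    p,d=ray(n,uv); return p+d*(z-p[2])/d[2]
def tri(us,ut):
    A=np.zeros((3,3));b=np.zeros(3)
    for n,u in(("scene",us),("top",ut)):
        p,d=ray(n,u);M=np.eye(3)-np.outer(d,d);A+=M;b+=M@p
    x=np.linalg.solve(A,b); return x,[round(float(np.linalg.norm(np.cross(x-ray(n,u)[0],ray(n,u)[1])))*1e3,1) for n,u in(("scene",us),("top",ut))]
def proj(n,P):
    c=C[n];q=c["R"].T@(np.asarray(P)-c["p"]);return q[:2]/q[2]*c["f"]+c["c"]
E
python3 - <<'E'
from workcell import bot
from h import *
for n in("scene","top"):
    I=np.mean([bot.camera(n)["img"].astype(float) for _ in range(8)],0); np.save(f"{n}.npy",I); cv2.imwrite(f"pics/{n}avg.png",I)
S=lambda u,v:(155+u/6.06,210+v/6); T=lambda u,v:(160+u/6.06,168+v/6)
P=[tri(S(303,45),T(179,37)),tri(S(138,128),T(313,180)),tri(S(130,13),T(110,225))]
# assignment checked by residual
import itertools
s=[S(303,45),S(138,128),S(130,13)];t=[T(179,37),T(313,180),T(110,225)]
for i in range(3):
    for j in range(3):
        x,r=tri(s[i],t[j]); print(i,j,x.round(4),r)
print("top only z77",[plane("top",u,.077).round(4) for u in t],"scene",[plane("scene",u,.077).round(4) for u in s])
# handle
st=cv2.inRange(cv2.cvtColor(np.load("scene.npy").astype(np.uint8),cv2.COLOR_BGR2HSV),(3,120,110),(22,255,255))
tt=cv2.inRange(cv2.cvtColor(np.load("top.npy").astype(np.uint8),cv2.COLOR_BGR2HSV),(3,120,110),(22,255,255))
def box(m,x0,x1,y0,y1):
    q=np.zeros_like(m);q[y0:y1,x0:x1]=m[y0:y1,x0:x1];p=cv2.findNonZero(q).reshape(-1,2).astype(float)
    c=p.mean(0);w,v=np.linalg.eigh(np.cov((p-c).T));d=v[:,1];k=(p-c)@d
    return c,c+d*(k.min()-.5),c+d*(k.max()+.5)
a=box(st,290,330,198,215);b=box(tt,300,345,215,245);print(a,b)
print("handle c",tri(a[0],b[0]))
print(tri(a[1],b[1]),tri(a[2],b[2]))
for q in b: print(plane("top",q,.05))
E
```

```text
0 0 [0.5659 0.293  0.068 ] [44.2, 44.2]
0 1 [0.5202 0.2632 0.071 ] [2.7, 2.7]
0 2 [0.4647 0.3177 0.1379] [31.4, 31.4]
1 0 [ 0.6075  0.3394 -0.0092] [8.0, 8.0]
1 1 [0.5501 0.3074 0.0089] [40.2, 40.2]
1 2 [0.4953 0.3607 0.0748] [1.6, 1.6]
2 0 [0.5914 0.3303 0.0723] [0.3, 0.3]
2 1 [0.536  0.3002 0.089 ] [45.9, 45.9]
2 2 [0.4855 0.3516 0.1449] [8.7, 8.7]
top only z77 [array([0.5901, 0.3291, 0.077 ]), array([0.5175, 0.2599, 0.077 ]), array([0.4941, 0.3588, 0.077 ])] scene [array([0.5147, 0.268 , 0.077 ]), array([0.4938, 0.3627, 0.077 ]), array([0.5853, 0.3323, 0.077 ])]
(array([311.11494253, 206.52873563]), array([321.53614583, 206.2224348 ]), array([300.46574034, 206.84173782])) (array([322.125     , 230.29166667]), array([332.58248357, 235.97533309]), array([311.22977881, 224.37008885]))
handle c (array([ 0.42765435, -0.06928599,  0.04740478]), [0.9, 0.9])
(array([ 0.41107729, -0.10007074,  0.04741952]), [1.3, 1.3]) (array([ 0.44468613, -0.03742109,  0.04757851]), [0.0, 0.0])
[ 0.4266947  -0.06982452  0.05      ]
[ 0.40983925 -0.10088441  0.05      ]
[ 0.4443387  -0.03731155  0.05      ][ WARN:0@5.747] global loadsave.cpp:1063 imwrite_ Unsupported depth image for selected encoder is fallbacked to CV_8U.
```

Run:
```python
from h import *
c=np.array([.5356,.3181])
out=[]
for n in("top","scene"):
    I=np.clip(np.load(n+".npy")*1.3,0,255).astype(np.uint8)
    g=[(-.066,-.066),(.066,-.066),(.066,.066),(-.066,.066)]
    src=np.float32([proj(n,[*(c+q),.057]) for q in g]); 
    dst=np.float32([(200-q[1]*3000,200-q[0]*3000) for q in g]) # up=+x left=+y
    M=cv2.getPerspectiveTransform(src,dst); out.append(cv2.warpPerspective(I,M,(400,400),flags=cv2.INTER_CUBIC))
cv2.imwrite("pics/rect.png",np.hstack(out))
print("loupe",plane("top",(146,180),.03),"lens",plane("top",(163,225),0.005))
```

```text
loupe [0.58256184 0.47283441 0.03      ] lens [0.44607089 0.41883359 0.005     ]
```

View pics/rect.png

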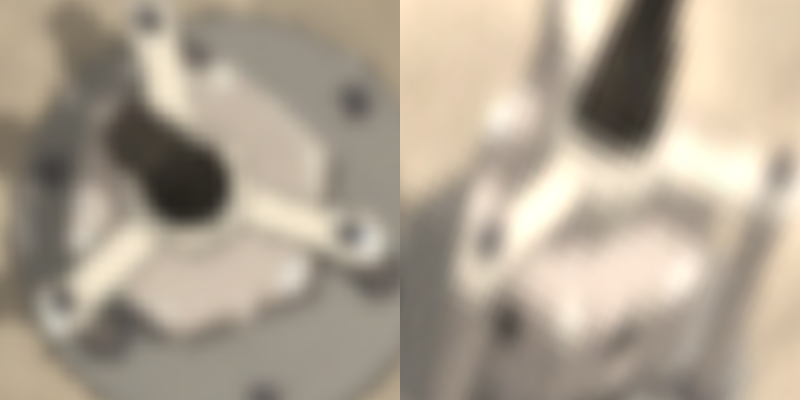

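Emit:
{"api": "play_rows", "payload": {"steps": [[[0,0,0,-0.12],[0,0,0,-0.12],[0,0,0,0],[0,0,0,0],[0,0,0,0]]], "gripper": 0.05}}

```text
time: 1.32
ee_pos: [0.1508, -0.5289, 0.2313]
tcp_rot: [-180.0, -0.0, 29.4]
wrist_force: [0.1, -0.1, 1.7]
opening: 0.0499
grasp_force: 0.0
```

```bash
python3 -c "
from workcell import bot
print(bot.get_obs())"
```

```text
{'time': 1.3167, 'q': array([-7.40834863e+01,  4.97806751e+00,  1.00750669e+01,  9.50985905e+01,
        9.92595369e-04,  7.64742879e+01]), 'qd': array([-0.04773845,  0.07658795, -0.09610875, -0.01682939,  0.03949065,
       -0.52889639]), 'joint_efforts': array([ 1.67864309e-03, -5.20076001e+01,  4.64845133e+01,  1.66057485e-03,
        1.29124282e-04, -6.76014670e-02]), 'ee_pos': array([ 0.15083019, -0.52889688,  0.23126393]), 'tcp_rot': array([-1.79998685e+02, -1.33719559e-03,  2.94422257e+01]), 'wrist_force': array([ 0.12570005, -0.06117981,  1.66092569]), 'torque': array([-0.01162492,  0.03052902, -0.03780873]), 'grasp_force': 0.0, 'opening': 0.04990836708631777}
```

Run:
```python
from h import *
c=np.array([.5356,.3181])
for n in("top","scene"):
    g=cv2.cvtColor(np.load(n+".npy").astype(np.float32),cv2.COLOR_BGR2GRAY)
    for th in(200,):
        a=np.radians(th);nr=np.array([np.cos(a),np.sin(a)]);t=np.array([-nr[1],nr[0]])
        print(n,th,"cols s=-26..26 mm")
        for z in range(62,26,-3):
            uv=np.float32([proj(n,[*(c+.040*nr+s*1e-3*t),z*1e-3]) for s in range(-26,27,3)]).reshape(1,-1,2)
            print(z,cv2.remap(g,uv,None,cv2.INTER_CUBIC).astype(int).ravel().tolist())
```

```text
top 200 cols s=-26..26 mm
62 [98, 112, 122, 125, 126, 124, 123, 128, 135, 141, 139, 128, 124, 128, 133, 134, 129, 111]
59 [99, 111, 118, 119, 119, 118, 117, 122, 132, 138, 134, 123, 119, 122, 127, 127, 120, 107]
56 [101, 109, 114, 114, 112, 112, 112, 118, 129, 134, 127, 118, 115, 117, 121, 121, 113, 103]
53 [102, 107, 110, 109, 107, 106, 108, 114, 126, 130, 121, 111, 111, 112, 114, 115, 108, 101]
50 [104, 106, 106, 105, 103, 102, 105, 112, 123, 126, 117, 107, 107, 107, 108, 109, 104, 101]
47 [105, 106, 103, 101, 100, 99, 102, 110, 120, 121, 113, 105, 103, 105, 105, 105, 101, 101]
44 [106, 105, 101, 99, 98, 98, 100, 110, 118, 117, 110, 104, 102, 102, 103, 102, 101, 103]
41 [107, 104, 101, 98, 97, 98, 100, 108, 116, 114, 107, 104, 102, 101, 103, 102, 102, 105]
38 [108, 104, 101, 99, 98, 99, 102, 108, 114, 112, 106, 104, 103, 102, 103, 103, 103, 107]
35 [109, 104, 102, 100, 99, 100, 103, 109, 113, 111, 106, 105, 105, 104, 104, 105, 105, 110]
32 [110, 105, 103, 102, 102, 102, 105, 110, 112, 111, 107, 107, 107, 106, 106, 107, 108, 112]
29 [111, 107, 105, 105, 104, 104, 106, 110, 112, 111,
[... 447 characters left out ...]
 [108, 112, 116, 115, 111, 106, 99, 93, 94, 102, 109, 113, 115, 116, 119, 123, 126, 127]
47 [106, 110, 112, 112, 111, 108, 104, 103, 103, 107, 109, 111, 112, 114, 116, 121, 126, 125]
44 [107, 109, 111, 111, 111, 112, 113, 115, 119, 118, 114, 112, 111, 113, 115, 120, 125, 126]
41 [105, 107, 108, 108, 109, 111, 113, 119, 123, 122, 115, 110, 109, 111, 113, 119, 124, 126]
38 [99, 101, 102, 101, 101, 102, 105, 108, 114, 113, 109, 105, 103, 105, 111, 115, 120, 121]
35 [91, 94, 94, 93, 90, 90, 91, 94, 95, 98, 99, 99, 99, 98, 101, 106, 109, 111]
32 [85, 86, 86, 85, 82, 80, 80, 81, 82, 87, 94, 99, 102, 98, 95, 96, 97, 99]
29 [89, 87, 86, 84, 83, 79, 77, 77, 81, 86, 98, 108, 113, 109, 103, 97, 95, 89]
```

Emit:
{"api": "play_rows", "payload": {"steps": [[[0.0316,-0.0179,0.0067,0],[0.0316,-0.0179,0.0067,0],[0.0316,-0.0179,0.0067,0],[0.0316,-0.0179,0.0067,0],[0.0316,-0.0179,0.0067,0]]]}}

```text
time: 1.73
ee_pos: [0.2442, -0.3715, 0.1974]
tcp_rot: [180.0, -0.0, 29.4]
wrist_force: [1.4, 1.4, 0.1]
opening: 0.0502
grasp_force: 0.0
```

Emit:
{"api": "play_rows", "payload": {"steps": [[[0.0316,-0.0179,0.0067,0],[0.0316,-0.0179,0.0067,0],[0.0316,-0.0179,0.0067,0],[0.0316,-0.0179,0.0067,0],[0.0316,-0.0179,0.0067,0]]]}}

```text
time: 2.15
ee_pos: [0.3373, -0.2154, 0.1642]
tcp_rot: [180.0, -0.0, 29.5]
wrist_force: [0.4, -0.8, 0.8]
opening: 0.0503
grasp_force: 0.0
```

Emit:
{"api": "play_rows", "payload": {"steps": [[[0.0316,-0.0179,0.0067,0],[0.0316,-0.0179,0.0067,0],[0.0316,-0.0179,0.0067,0],[0.0316,-0.0179,0.0067,0],[0.0316,-0.0179,0.0067,0]]]}}

```text
time: 2.57
ee_pos: [0.4304, -0.0592, 0.1307]
tcp_rot: [180.0, -0.0, 29.5]
wrist_force: [1.0, -0.7, 0.1]
opening: 0.0498
grasp_force: 0.0
```

Emit:
{"api": "play_rows", "payload": {"steps": [[[0,0,0,-0.12],[0,0,0,-0.12],[0,0,0,-0.12],[0,0,0,-0.12],[0,0,0,-0.12]]]}}

```text
time: 2.98
ee_pos: [0.4298, -0.0608, 0.1308]
tcp_rot: [180.0, -0.0, 64.2]
wrist_force: [-0.4, -0.5, 0.0]
opening: 0.0501
grasp_force: 0.0
```

Emit:
{"api": "play_rows", "payload": {"steps": [[[0,0,0,-0.12],[0,0,0,-0.12],[0,0,0,-0.12],[0,0,0,-0.12],[0,0,0,-0.12]]]}}

```text
time: 3.4
ee_pos: [0.4298, -0.061, 0.1309]
tcp_rot: [180.0, 0.0, 98.6]
wrist_force: [0.5, 0.4, 0.3]
opening: 0.0502
grasp_force: 0.0
```

Emit:
{"api": "play_rows", "payload": {"steps": [[[0,0,0,-0.12],[0,0,0,-0.12],[0,0,0,-0.12],[0,0,0,-0.12],[0,0,0,-0.12]]]}}

```text
time: 3.82
ee_pos: [0.4298, -0.061, 0.1309]
tcp_rot: [180.0, 0.0, 133.0]
wrist_force: [0.3, 0.4, 0.4]
opening: 0.0502
grasp_force: 0.0
```

Emit:
{"api": "play_rows", "payload": {"steps": [[[0,0,0,-0.12],[0,0,0,-0.12],[0,0,0,-0.12],[0,0,0,-0.12],[0,0,0,-0.12]]]}}

```text
time: 4.23
ee_pos: [0.4298, -0.061, 0.1308]
tcp_rot: [180.0, 0.0, 167.3]
wrist_force: [0.1, 0.7, -1.1]
opening: 0.0499
grasp_force: 0.0
```

Emit:
{"api": "play_rows", "payload": {"steps": [[[0,0,0,-0.12],[0,0,0,-0.12],[0,0,0,-0.12],[0,0,0,-0.12],[0,0,0,-0.12]]]}}

```text
time: 4.65
ee_pos: [0.4298, -0.061, 0.1309]
tcp_rot: [-180.0, 0.0, -158.3]
wrist_force: [-0.0, -1.0, 0.2]
opening: 0.0503
grasp_force: 0.0
```

Emit:
{"api": "play_rows", "payload": {"steps": [[[0,0,0,-0.12],[0,0,0,-0.12],[0,0,0,-0.12],[0,0,0,-0.12],[0,0,0,-0.1]]]}}

```text
time: 5.07
ee_pos: [0.4298, -0.061, 0.1309]
tcp_rot: [-180.0, 0.0, -125.0]
wrist_force: [0.3, 0.5, -0.8]
opening: 0.0498
grasp_force: 0.0
```

```bash
python3 -c "
from workcell import bot
import cv2
o=bot.get_obs();print(o['time'],o['q'],o['ee_pos'],o['tcp_rot'])
cv2.imwrite('pics/s1.png',bot.camera('scene')['img'][150:290,150:350])
"
```

```text
5.0667 [-8.07702902e+00 -1.18005547e+01 -1.69981968e+01  8.47917621e+01
 -6.96914805e-04 -6.30349827e+01] [ 0.42979697 -0.06099687  0.13087401] [-1.79990240e+02  4.18346612e-03 -1.25042046e+02]
```

Emit:
{"api": "play_rows", "payload": {"steps": [[[0,0,0,-0.119],[-0.0007,-0.0021,0,0],[0,0,0.01,0],[0,0,0.015,0],[0,0,0.015,0]]]}}

```text
time: 5.53
ee_pos: [0.4322, -0.0614, 0.0899]
tcp_rot: [-180.0, 0.0, -118.8]
wrist_force: [0.6, 0.7, -1.2]
opening: 0.0499
grasp_force: 0.0
```

Emit:
{"api": "play_rows", "payload": {"steps": [[[0,0,0.015,0],[0,0,0.015,0],[0,0,0.015,0],[0,0,0.012,0],[0,0,0.008,0]]]}}

```text
time: 5.95
ee_pos: [0.4312, -0.0613, 0.0239]
tcp_rot: [179.9, -0.0, -118.6]
wrist_force: [-0.5, 0.7, 1.0]
opening: 0.0502
grasp_force: 0.0
```

```bash
python3 -c "
from workcell import bot
import cv2,numpy as np
a=bot.camera('scene')['img'][170:240,260:350];b=bot.camera('top')['img'][195:265,270:360]
cv2.imwrite('pics/s2.png',cv2.resize(np.hstack([a,b]),(800,311),interpolation=cv2.INTER_CUBIC))
"
```

```text
(no output)
```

View pics/s2.png

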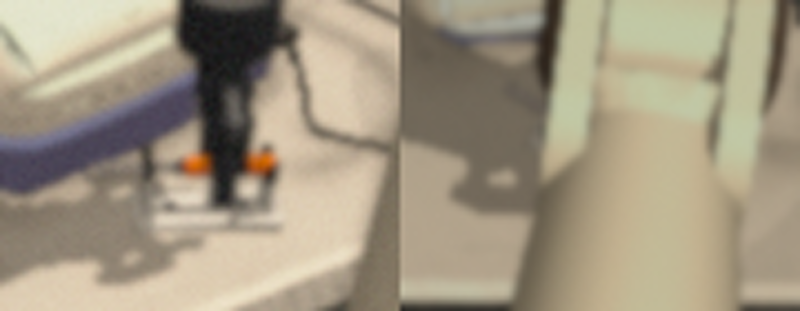

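The fingers straddle the orange handle near its middle, clear of both uprights. I'm closing the gripper now.

Emit:
{"api": "play_rows", "payload": {"steps": [[[0,0,0,0],[0,0,0,0],[0,0,0,0],[0,0,0,0],[0,0,0,0]]], "gripper": 0.0, "squeeze": 70}}

```text
time: 6.47
ee_pos: [0.4326, -0.0615, 0.0267]
tcp_rot: [-179.9, 0.0, -118.4]
wrist_force: [-0.2, 0.1, 5.6]
opening: 0.0107
grasp_force: 68.6
```

Emit:
{"api": "play_rows", "payload": {"steps": [[[0,0,0,0],[0,0,0,0],[0,0,0,0],[0,0,0,0],[0,0,0,0]]]}}

```text
time: 6.88
ee_pos: [0.4326, -0.0615, 0.0267]
tcp_rot: [-179.9, 0.0, -118.4]
wrist_force: [-0.5, 0.5, 5.8]
opening: 0.0109
grasp_force: 68.7
```

```bash
python3 -c "
from workcell import bot
print(bot.get_obs())"
```

```text
{'time': 6.8833, 'q': array([-8.08674864e+00, -9.62215068e+00, -2.67380421e+01,  7.27922053e+01,
       -3.26084836e-04, -6.96809860e+01]), 'qd': array([-0.03908052,  0.07994105,  0.03964069, -0.01281512,  0.08688967,
        0.05448704]), 'joint_efforts': array([ 2.36679800e-02, -3.26743484e+01,  4.31571364e+01, -3.22143612e-01,
        2.12488964e-02, -3.48269159e-02]), 'ee_pos': array([ 0.4325716 , -0.06146363,  0.02670591]), 'tcp_rot': array([-1.79913702e+02,  3.16073356e-02, -1.18405739e+02]), 'wrist_force': array([-0.45946214,  0.53544919,  5.75123796]), 'torque': array([-0.03565339,  0.18518943, -0.04706432]), 'grasp_force': 68.65670442581177, 'opening': 0.01091461667897233}
```

Emit:
{"api": "play_rows", "payload": {"steps": [[[0,0,-0.006,0],[0,0,-0.012,0],[0,0,-0.012,0],[0,0,-0.013,0],[0,0,-0.012,0]]]}}

```text
time: 7.3
ee_pos: [0.4322, -0.0614, 0.0827]
tcp_rot: [-179.9, 0.0, -118.4]
wrist_force: [0.1, -0.1, 0.2]
opening: 0.0109
grasp_force: 68.3
```

Emit:
{"api": "play_rows", "payload": {"steps": [[[-0.02,0.014,0,0],[-0.027,0.0185,0,0],[-0.03,0.0208,0,0],[-0.03,0.0208,0,0],[-0.03,0.0208,0,0]]]}}

```text
time: 7.72
ee_pos: [0.4135, 0.1058, 0.0821]
tcp_rot: [-179.9, 0.1, -118.4]
wrist_force: [1.1, -0.0, -1.5]
opening: 0.0108
grasp_force: 68.4
```

Emit:
{"api": "play_rows", "payload": {"steps": [[[-0.03,0.0208,0,0],[-0.03,0.0208,0,0],[-0.03,0.0208,0,0],[-0.03,0.0208,0,0],[-0.0195,0.0132,0,0]]]}}

```text
time: 8.13
ee_pos: [0.3947, 0.2759, 0.0819]
tcp_rot: [-180.0, 0.1, -118.3]
wrist_force: [-0.5, -1.5, -0.6]
opening: 0.0106
grasp_force: 68.4
```

Emit:
{"api": "play_rows", "payload": {"steps": [[[0,0,0,0.11],[0,0,0,0.11],[0,0,0,0.11],[0,0,0,0.11],[0,0,0,0.11]]]}}

```text
time: 8.55
ee_pos: [0.3953, 0.2731, 0.0818]
tcp_rot: [180.0, 0.0, -150.2]
wrist_force: [-0.0, 1.1, -1.4]
opening: 0.0105
grasp_force: 68.3
```

Emit:
{"api": "play_rows", "payload": {"steps": [[[0,0,0,0.11],[0,0,0,0.101],[0,0,0,0],[0,0,0,0],[0,0,0,0]]]}}

```text
time: 8.97
ee_pos: [0.3953, 0.2729, 0.0813]
tcp_rot: [180.0, 0.0, -161.8]
wrist_force: [-1.3, -0.5, -1.6]
opening: 0.0104
grasp_force: 68.3
```

Run:
```python
from workcell import bot
from h import *
o=bot.get_obs();print(o['ee_pos'],o['tcp_rot'],o['q'],o['wrist_force'],o['torque'])
for n in("scene","top"): np.save(n+"1.npy",np.mean([bot.camera(n)["img"].astype(float) for _ in range(4)],0))
```

```text
[0.39530245 0.2729175  0.08128352] [ 1.79993088e+02  2.21187864e-02 -1.61806507e+02] [ 3.46210446e+01 -4.83351006e+00 -1.63297019e+01  7.84806376e+01
  3.74240865e-04  1.64275500e+01] [-1.28386031 -0.48150803 -1.6266933 ] [-0.0247606  -0.02840773  0.01612965]
```

Emit:
{"api": "play_rows", "payload": {"steps": [[[0,0,0.012,0],[0,0,0.015,0],[0,0,0.014,0],[0,0,0.01,0],[0,0,0.004,0]]]}}

```text
time: 9.78
ee_pos: [0.3942, 0.2722, 0.0235]
tcp_rot: [-180.0, -0.1, -162.0]
wrist_force: [-0.4, 0.4, -1.2]
opening: 0.0104
grasp_force: 68.3
```

Emit:
{"api": "play_rows", "payload": {"steps": [[[-0.005,0,0,0],[0,0,0,0],[0,0,0,0],[0,0,0,0],[0,0,0,0]]]}}

```text
time: 10.2
ee_pos: [0.4002, 0.2746, 0.0264]
tcp_rot: [180.0, 0.0, -162.0]
wrist_force: [-0.0, 0.0, -1.0]
opening: 0.0105
grasp_force: 68.3
```

Run:
```python
from workcell import bot
from h import *
o=bot.get_obs();print(o['ee_pos'],o['tcp_rot'])
I={}
for n in("scene","top"): I[n]=np.mean([bot.camera(n)["img"].astype(float) for _ in range(4)],0); np.save(n+"2.npy",I[n])
a=I["scene"][208:264,140:215];b=I["top"][165:221,165:240]
p=o['ee_pos'];y=np.radians(o['tcp_rot'][2]+180);d=np.array([np.cos(y),np.sin(y),0])
tip=p+[0,0,.0183]+.092*d
print("tip",tip,proj("scene",tip),proj("top",tip))
cv2.imwrite('pics/s3.png',cv2.resize(np.clip(np.hstack([a,b])*1.2,0,255).astype(np.uint8),(800,299),interpolation=cv2.INTER_CUBIC))
```

```text
[0.40024472 0.27459023 0.02637076] [ 1.79984814e+02  4.94040669e-02 -1.61997488e+02]
tip [0.48774068 0.30302363 0.04467076] [198.82598148 234.38068894] [198.68925903 209.6723904 ]
```

View pics/s3.png

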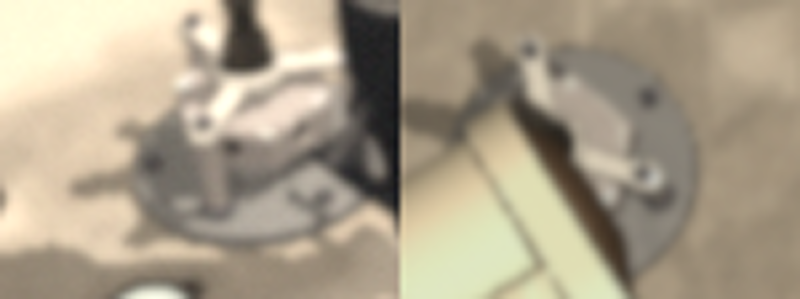

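Run:
```python
from h import *
for th in(130,134,138,142): print(th,[proj("scene",[.5356+.04*np.cos(np.radians(th)),.3181+.04*np.sin(np.radians(th)),z]).round(1) for z in(.043,.045)])
g=cv2.cvtColor(np.load("scene2.npy").astype(np.float32),cv2.COLOR_BGR2GRAY)
print(g[228:244,174:206].astype(int))
```

```text
130 [array([181.7, 235.8]), array([181.6, 235.3])]
134 [array([182.6, 236. ]), array([182.5, 235.4])]
138 [array([183.4, 236.1]), array([183.4, 235.6])]
142 [array([184.3, 236.2]), array([184.3, 235.7])]
[[154 174 176 167 171 193 215 220 211 188 158 144 148 160 167 175 184 189
  192 192 192 187 183 176 168 158 145 135 133 131 113  78]
 [153 179 175 159 160 183 208 211 195 175 164 164 173 181 185 188 190 192
  191 191 187 177 165 156 144 134 128 125 132 132 115  86]
 [140 161 157 133 130 157 186 193 181 174 176 181 186 190 192 191 191 189
  188 186 178 159 138 129 126 122 122 123 130 131 119  94]
 [126 148 146 124 123 150 175 178 171 172 180 183 187 189 192 194 190 183
  177 171 157 133 109 111 116 120 120 121 126 125 111  92]
 [120 145 156 149 151 165 169 161 157 161 167 172 173 178 188 194 191 180
  161 149 132 110  99 112 120 120 117 115 115 107  95  84]
 [110 140 165 171 173 171 155 138 127 129 135 142 147 152 164 177 174 161
  144 129 117 106 115 128 126 119 108 103  98  90  84  78]
 [103 125 148 161 162 154 133 109  93  89  97 112 121 126 132 140 142 136
  129 120 117 118 127 13
[... 532 characters left out ...]
3  98  94  84  78  74  65  55  48]
 [ 90  92  92 101 109 114 116 111 100  95  98 101 104 105 104 103 103 104
   98  90  88  93 102 116 126 126 112  94  75  58  45  40]
 [ 92  91  94 101 109 115 117 111  97  88  88  94  98  97  97  97  92  93
   92  91 101 115 128 138 143 143 136 117  96  68  47  38]
 [ 91  92  93  97 108 113 117 110  96  84  81  86  91  92  89  90  88  95
  101 109 119 132 141 146 148 146 143 135 120  97  71  50]
 [ 90  92  92  96 104 113 116 111  96  84  78  81  85  88  88  90  97 110
  123 128 130 137 143 146 146 143 139 136 132 121 103  80]
 [ 91  93  95  95 103 110 118 114  99  86  83  84  90  91  95 104 114 129
  135 131 125 127 138 144 139 129 120 120 129 134 128 113]]
```

Emit:
{"api": "play_rows", "payload": {"steps": [[[-0.004,0,0,0],[-0.004,0,0,0],[-0.004,0,0,0],[-0.003,0,0,0],[0,0,0,0]]]}}

```text
time: 11.02
ee_pos: [0.4148, 0.2792, 0.0257]
tcp_rot: [-180.0, 0.0, -162.0]
wrist_force: [-0.8, 0.3, -1.6]
opening: 0.0108
grasp_force: 68.3
```

Emit:
{"api": "play_rows", "payload": {"steps": [[[-0.003,0,0,0],[-0.003,0,0,0],[-0.003,0,0,0],[0,0,0,0],[0,0,0,0]]]}}

```text
time: 11.43
ee_pos: [0.4229, 0.2818, 0.0257]
tcp_rot: [-180.0, -0.0, -162.0]
wrist_force: [-0.9, 0.9, -1.3]
opening: 0.0107
grasp_force: 68.4
```

```bash
cat > f.py <<'E'
from workcell import bot
import numpy as np
c=np.array([.5356,.3181])
def rd(n=5):
    T=[];F=[];M=[]
    for i in range(n):
        if i: bot.camera("top")
        o=bot.get_obs();f=o['wrist_force'];m=o['torque'];r=o['ee_pos'][:2]-c
        F.append(f);M.append(m);T.append(m[2]+r[0]*f[1]-r[1]*f[0])
    v=-r; print("t",o['time'],"pos",o['ee_pos'].round(4),"rot",o['tcp_rot'].round(1),"r",round(np.hypot(*r),4),"ang",np.degrees(np.arctan2(r[1],r[0])).round(2)%360)
    print("F",np.mean(F,0).round(2),"M",np.mean(M,0).round(3),"T",np.mean(T).round(3),"+-",np.std(T).round(3))
E
python3 -c "
from f import *
rd(3)"
```

```text
t 11.5333 pos [0.4227 0.2817 0.0257] rot [-180.   -0. -162.] r 0.1186 ang 197.85
F [-0.67  0.13 -1.18] M [ 0.02   0.038 -0.037] T -0.076 +- 0.062
```

Emit:
{"api": "play_rows", "payload": {"steps": [[[-0.003,0,0,0],[-0.002,0,0,0],[-0.0001,0.0034,0,0.03],[-0.0002,0.0068,0,0.06],[-0.0002,0.0068,0,0.06]]]}}

```text
time: 11.95
ee_pos: [0.4238, 0.2997, 0.0258]
tcp_rot: [-180.0, 0.0, -170.8]
wrist_force: [0.7, -1.3, -1.0]
opening: 0.0109
grasp_force: 68.4
```

```bash
python3 -c "
from f import *
rd(4)"
```

```text
t 12.1 pos [0.4236 0.2999 0.0258] rot [-180.     0.  -170.5] r 0.1134 ang 189.22
F [ 0.46 -1.11 -0.79] M [-0.237 -0.126 -0.085] T 0.047 +- 0.036
```

Emit:
{"api": "play_rows", "payload": {"steps": [[[-0.0002,0.0068,0,0.06],[-0.0002,0.0068,0,0.06],[-0.0002,0.0068,0,0.06],[-0.0002,0.0068,0,0.06],[0,0,0,0]]]}}

```text
time: 12.52
ee_pos: [0.4223, 0.3273, 0.0256]
tcp_rot: [-180.0, -0.0, 175.6]
wrist_force: [0.4, -1.2, -1.2]
opening: 0.011
grasp_force: 68.4
```

```bash
python3 -c "
from f import *
rd(4)"
```

```text
t 12.6667 pos [0.4223 0.3267 0.0257] rot [-180.    -0.   175.8] r 0.1136 ang 175.68
F [ 0.24 -1.15 -0.8 ] M [-0.094  0.06  -0.022] T 0.106 +- 0.054
```

Emit:
{"api": "play_rows", "payload": {"steps": [[[-0.0002,0.0068,0,0.06],[-0.0002,0.0068,0,0.06],[-0.0002,0.0068,0,0.06],[-0.0002,0.0068,0,0.06],[0,0,0,0]]]}}

```text
time: 13.08
ee_pos: [0.4277, 0.3539, 0.0257]
tcp_rot: [180.0, -0.0, 161.9]
wrist_force: [0.2, -1.6, -1.2]
opening: 0.0106
grasp_force: 68.4
```

Emit:
{"api": "play_rows", "payload": {"steps": [[[-0.0002,0.0068,0,0.06],[-0.0002,0.0068,0,0.06],[-0.0002,0.0068,0,0.06],[0,0,0,0],[0,0,0,0]]]}}

```text
time: 13.5
ee_pos: [0.4356, 0.3719, 0.0257]
tcp_rot: [-180.0, -0.0, 151.8]
wrist_force: [0.0, 0.5, -0.9]
opening: 0.0106
grasp_force: 68.4
```

```bash
python3 -c "
from f import *
rd(4)"
```

```text
t 13.65 pos [0.4356 0.372  0.0259] rot [180.    0.  151.7] r 0.1136 ang 151.68
F [ 0.04  0.   -0.97] M [-0.034  0.019  0.007] T 0.005 +- 0.037
```

Emit:
{"api": "play_rows", "payload": {"steps": [[[0,-0.001,0,0],[0.006,0,0,0],[0.01,0,0,0],[0.01,0,0,0],[0.0065,0,0,0]]]}}

```text
time: 14.07
ee_pos: [0.4052, 0.3876, 0.0258]
tcp_rot: [-180.0, -0.0, 151.6]
wrist_force: [-0.2, 0.2, -1.7]
opening: 0.0107
grasp_force: 68.5
```

Emit:
{"api": "play_rows", "payload": {"steps": [[[0,0,0,0],[-0.0007,-0.0146,0,-0.1],[-0.0007,-0.0146,0,-0.1],[-0.0007,-0.0146,0,-0.1],[-0.0007,-0.0146,0,-0.1]]]}}

```text
time: 14.48
ee_pos: [0.389, 0.331, 0.0257]
tcp_rot: [-180.0, 0.0, 174.9]
wrist_force: [0.0, -0.2, -2.0]
opening: 0.0108
grasp_force: 68.5
```

Emit:
{"api": "play_rows", "payload": {"steps": [[[-0.0007,-0.0146,0,-0.1],[-0.0007,-0.0146,0,-0.1],[-0.0007,-0.0146,0,-0.1],[-0.0007,-0.0146,0,-0.1],[-0.0007,-0.0146,0,-0.1]]]}}

```text
time: 14.9
ee_pos: [0.4003, 0.2593, 0.026]
tcp_rot: [-180.0, 0.0, -156.5]
wrist_force: [1.1, -0.4, -0.8]
opening: 0.0108
grasp_force: 68.5
```

Emit:
{"api": "play_rows", "payload": {"steps": [[[-0.0007,-0.0146,0,-0.1],[-0.0005,-0.0115,0,-0.079],[0,0,0,0],[0,0,0,0],[0,0,0,0]]]}}

```text
time: 15.32
ee_pos: [0.4127, 0.2373, 0.0258]
tcp_rot: [180.0, 0.0, -146.7]
wrist_force: [0.9, 0.5, -0.9]
opening: 0.0107
grasp_force: 68.6
```

Run:
```python
from f import *
from h import *
rd(1)
g=np.mean([cv2.cvtColor(bot.camera("scene")["img"],cv2.COLOR_BGR2GRAY).astype(float) for _ in range(6)],0)
print(g[232:240,178:202].astype(int))
for th in(146,150,154,158): print(th,proj("scene",[.5356+.04*np.cos(np.radians(th)),.3181+.04*np.sin(np.radians(th)),.0445]).round(1))
```

```text
t 15.3167 pos [0.4127 0.2373 0.0258] rot [ 180.     0.  -146.7] r 0.1471 ang 213.33
F [ 0.91  0.52 -0.91] M [ 0.012 -0.054 -0.003] T 0.005 +- 0.0
[[107 107 114 125 145 159 164 168 173 176 176 174 177 184 181 173 161 145
  128 116 116 122 118 117]
 [127 115 112 120 134 140 140 140 143 144 144 144 145 148 146 139 134 126
  119 116 117 116 107 106]
 [126 115 104 105 113 118 116 111 102 102 108 115 118 120 119 115 116 118
  117 114 110 108 105 107]
 [116 109  98  95  99 102 100  89  73  71  87 103 108 109 110 110 111 116
  113 109 105 108 120 126]
 [108 106  97  92  96  99  99  89  77  76  91 103 107 109 109 110 111 111
  106 100 101 117 132 142]
 [107 105  97  91  95 100 102 102  98 100 103 107 107 108 108 107 107 102
   97  96 107 128 142 148]
 [107 107  98  91  94  98 102 106 107 107 108 107 104 104 103  99  99  95
   95 103 120 137 147 151]
 [108 106  99  91  89  93  98 101 105 105 104 102  99  97  93  92  91  96
  107 119 134 143 150 152]]
146 [185.2 235.9]
150 [186.1 235.9]
154 [187.1 235.8]
158 [188.  235.8]
```

Emit:
{"api": "play_rows", "payload": {"steps": [[[-0.005,0,0,0],[-0.005,0,0,0],[-0.005,0,0,0],[-0.004,0,0,0],[0,0,0,0]]]}}

```text
time: 16.03
ee_pos: [0.4295, 0.2478, 0.0257]
tcp_rot: [180.0, 0.0, -146.6]
wrist_force: [-0.0, -0.7, -1.9]
opening: 0.0106
grasp_force: 68.6
```

Emit:
{"api": "play_rows", "payload": {"steps": [[[-0.004,0,0,0],[-0.004,0,0,0],[-0.004,0,0,0],[-0.0025,0,0,0],[0,0,0,0]]]}}

```text
time: 16.45
ee_pos: [0.4412, 0.2556, 0.0258]
tcp_rot: [180.0, 0.0, -146.6]
wrist_force: [-0.6, 0.5, -0.9]
opening: 0.0106
grasp_force: 68.5
```

```bash
python3 -c "
from f import *
rd(4)"
```

```text
t 16.6 pos [0.4407 0.2553 0.0257] rot [ 180.    -0.  -146.6] r 0.1138 ang 213.5
F [-0.82 -0.05 -0.98] M [ 0.008 -0.006  0.021] T -0.025 +- 0.061
```

Emit:
{"api": "play_rows", "payload": {"steps": [[[-0.0002,0.0068,0,0.06],[-0.0002,0.0068,0,0.06],[-0.0002,0.0068,0,0.06],[-0.0002,0.0068,0,0.06],[-0.0002,0.0068,0,0.06]]]}}

```text
time: 17.02
ee_pos: [0.4262, 0.2858, 0.0257]
tcp_rot: [-180.0, -0.0, -164.0]
wrist_force: [0.4, -2.2, -1.7]
opening: 0.0105
grasp_force: 68.5
```

```bash
python3 -c "
from f import *
rd(4)"
```

```text
t 17.1667 pos [0.4263 0.286  0.0257] rot [-180.    -0.  -163.7] r 0.1139 ang 196.35
F [-0.07 -1.47 -1.25] M [-0.27  -0.    -0.103] T 0.056 +- 0.043
```

Emit:
{"api": "play_rows", "payload": {"steps": [[[-0.0001,0.0034,0,0.03],[-0.0001,0.0034,0,0.03],[0,0,0,0],[0,0,0,0],[0,0,0,0]]]}}

```text
time: 17.58
ee_pos: [0.425, 0.2924, 0.0258]
tcp_rot: [-180.0, -0.0, -167.1]
wrist_force: [-0.3, -0.9, -0.9]
opening: 0.0105
grasp_force: 68.5
```

```bash
python3 -c "
from f import *
rd(5)"
```

```text
t 17.7833 pos [0.425  0.2925 0.0258] rot [-180.    -0.  -167.2] r 0.1135 ang 193.03
F [-0.17 -1.11 -0.99] M [-0.244  0.079 -0.095] T 0.024 +- 0.059
```

Emit:
{"api": "play_rows", "payload": {"steps": [[[-0.0001,0.0034,0,0.03],[-0.0001,0.0034,0,0.03],[0,0,0,0],[0,0,0,0],[0,0,0,0]]]}}

```text
time: 18.2
ee_pos: [0.4238, 0.2993, 0.0258]
tcp_rot: [180.0, 0.0, -170.6]
wrist_force: [0.4, -1.3, -1.1]
opening: 0.0107
grasp_force: 68.5
```

```bash
python3 -c "
from f import *
rd(5)"
```

```text
t 18.4 pos [0.4238 0.2994 0.0258] rot [ 180.     0.  -170.6] r 0.1133 ang 189.52
F [-0.3  -0.69 -1.13] M [-0.15   0.061 -0.077] T -0.006 +- 0.038
```

Emit:
{"api": "play_rows", "payload": {"steps": [[[-0.0001,0.0034,0,0.03],[-0.0001,0.0034,0,0.03],[0,0,0,0],[0,0,0,0],[0,0,0,0]]]}}

```text
time: 18.82
ee_pos: [0.423, 0.3061, 0.0258]
tcp_rot: [180.0, 0.0, -174.0]
wrist_force: [-0.2, -0.1, -1.4]
opening: 0.0105
grasp_force: 68.5
```

```bash
python3 -c "
from f import *
rd(5)"
```

```text
t 19.0167 pos [0.423  0.3061 0.0258] rot [ 180.     0.  -174.1] r 0.1132 ang 186.08
F [-0.44 -0.59 -1.26] M [-0.15   0.094 -0.032] T 0.029 +- 0.06
```

Emit:
{"api": "play_rows", "payload": {"steps": [[[-0.0001,0.0034,0,0.03],[-0.0001,0.0034,0,0.03],[0,0,0,0],[0,0,0,0],[0,0,0,0]]]}}

```text
time: 19.43
ee_pos: [0.4225, 0.3129, 0.0258]
tcp_rot: [180.0, -0.0, -177.5]
wrist_force: [-0.6, -0.5, -1.5]
opening: 0.0105
grasp_force: 68.5
```

```bash
python3 -c "
from f import *
rd(5)"
```

```text
t 19.6333 pos [0.4226 0.3129 0.0258] rot [ 180.     0.  -177.5] r 0.1132 ang 182.64
F [-0.4  -0.58 -1.32] M [-0.135  0.109 -0.046] T 0.018 +- 0.047
```

Emit:
{"api": "play_rows", "payload": {"steps": [[[-0.0001,0.0034,0,0.03],[-0.0001,0.0034,0,0.03],[0,0,0,0],[0,0,0,0],[0,0,0,0]]]}}

```text
time: 20.05
ee_pos: [0.4225, 0.3197, 0.0258]
tcp_rot: [180.0, -0.0, 179.1]
wrist_force: [-0.1, -0.1, -0.7]
opening: 0.0111
grasp_force: 68.5
```

```bash
python3 -c "
from f import *
rd(5)"
```

```text
t 20.25 pos [0.4225 0.3197 0.0258] rot [180.   -0.  179.1] r 0.1131 ang 179.2
F [-0.65 -0.39 -0.97] M [-0.122  0.16  -0.038] T 0.007 +- 0.071
```

Emit:
{"api": "play_rows", "payload": {"steps": [[[-0.0001,0.0034,0,0.03],[-0.0001,0.0034,0,0.03],[0,0,0,0],[0,0,0,0],[0,0,0,0]]]}}

```text
time: 20.67
ee_pos: [0.4227, 0.326, 0.0256]
tcp_rot: [-179.9, -0.0, 175.6]
wrist_force: [-1.6, -4.5, 0.1]
opening: 0.0111
grasp_force: 68.7
```

```bash
python3 -c "
from f import *
rd(5)"
```

```text
t 20.8667 pos [0.4228 0.326  0.0256] rot [-180.    -0.   175.6] r 0.1131 ang 175.99
F [-2.08 -4.92 -0.8 ] M [-0.908  0.387 -0.357] T 0.215 +- 0.05
```

Emit:
{"api": "play_rows", "payload": {"steps": [[[-0.0001,0.0034,0,0.03],[-0.0001,0.0034,0,0.03],[0,0,0,0],[0,0,0,0],[0,0,0,0]]]}}

```text
time: 21.28
ee_pos: [0.4233, 0.3322, 0.0254]
tcp_rot: [-179.9, -0.1, 172.2]
wrist_force: [-3.4, -7.2, 0.0]
opening: 0.0107
grasp_force: 69.0
```

```bash
python3 -c "
from f import *
rd(5)"
```

```text
t 21.4833 pos [0.4233 0.3322 0.0255] rot [-1.799e+02 -1.000e-01  1.722e+02] r 0.1132 ang 172.83
F [-3.77 -7.   -0.16] M [-1.401  0.584 -0.546] T 0.293 +- 0.075
```

Emit:
{"api": "play_rows", "payload": {"steps": [[[-0.0001,0.0034,0,0.03],[0,0,0,0],[0,0,0,0],[0,0,0,0],[0,0,0,0]]]}}

```text
time: 21.9
ee_pos: [0.4237, 0.3354, 0.0254]
tcp_rot: [-179.9, -0.1, 170.4]
wrist_force: [-4.1, -8.0, 0.2]
opening: 0.011
grasp_force: 69.1
```

```bash
python3 -c "
from f import *
rd(5)"
```

```text
t 22.1 pos [0.4237 0.3354 0.0254] rot [-1.799e+02 -1.000e-01  1.704e+02] r 0.1133 ang 171.22
F [-4.31 -7.87  0.34] M [-1.554  0.726 -0.639] T 0.317 +- 0.056
```

Emit:
{"api": "play_rows", "payload": {"steps": [[[-0.0001,0.0034,0,0.03],[0,0,0,0],[0,0,0,0],[0,0,0,0],[0,0,0,0]]], "squeeze": 115}}

```text
time: 22.52
ee_pos: [0.4242, 0.3386, 0.0253]
tcp_rot: [-179.8, -0.1, 168.7]
wrist_force: [-5.4, -9.3, 0.4]
opening: 0.0097
grasp_force: 112.8
```

```bash
python3 -c "
from f import *
rd(6)"
```

```text
t 22.7667 pos [0.4242 0.3386 0.0253] rot [-1.798e+02 -1.000e-01  1.687e+02] r 0.1133 ang 169.58
F [-4.98 -8.73  0.67] M [-1.7    0.839 -0.682] T 0.392 +- 0.035
```

Emit:
{"api": "play_rows", "payload": {"steps": [[[-0.0001,0.0034,0,0.03],[-0.0001,0.0034,0,0.03],[0,0,0,0],[0,0,0,0],[0,0,0,0]]]}}

```text
time: 23.18
ee_pos: [0.4255, 0.3451, 0.0252]
tcp_rot: [-179.8, -0.1, 165.3]
wrist_force: [-5.8, -8.3, 0.6]
opening: 0.0094
grasp_force: 113.0
```

```bash
python3 -c "
from f import *
rd(6)"
```

```text
t 23.4333 pos [0.4255 0.3451 0.0252] rot [-1.798e+02 -1.000e-01  1.653e+02] r 0.1134 ang 166.24
F [-6.23 -9.2   1.39] M [-1.798  1.091 -0.757] T 0.424 +- 0.047
```

Emit:
{"api": "play_rows", "payload": {"steps": [[[-0.0001,0.0034,0,0.03],[0,0,0,0],[0,0,0,0],[0,0,0,0],[0,0,0,0]]]}}

```text
time: 23.85
ee_pos: [0.4263, 0.3481, 0.0251]
tcp_rot: [-179.8, -0.1, 163.5]
wrist_force: [-7.9, -9.8, 1.2]
opening: 0.0096
grasp_force: 113.2
```

```bash
python3 -c "
from f import *
rd(6)"
```

```text
t 24.1 pos [0.4263 0.3481 0.0251] rot [-1.798e+02 -1.000e-01  1.635e+02] r 0.1134 ang 164.64
F [-7.36 -9.78  1.64] M [-1.94   1.253 -0.848] T 0.442 +- 0.051
```

Emit:
{"api": "play_rows", "payload": {"steps": [[[-0.0001,0.0034,0,0.03],[-0.0001,0.0034,0,0.03],[0,0,0,0],[0,0,0,0],[0,0,0,0]]]}}

```text
time: 24.52
ee_pos: [0.4282, 0.3544, 0.025]
tcp_rot: [-179.7, -0.1, 160.1]
wrist_force: [-9.3, -9.9, 1.6]
opening: 0.01
grasp_force: 113.3
```

```bash
python3 -c "
from f import *
rd(6)"
```

```text
t 24.7667 pos [0.4282 0.3544 0.025 ] rot [-1.797e+02 -1.000e-01  1.601e+02] r 0.1134 ang 161.32
F [-8.69 -9.95  1.6 ] M [-2.01   1.567 -0.933] T 0.452 +- 0.036
```

Emit:
{"api": "play_rows", "payload": {"steps": [[[-0.0001,0.0034,0,0.03],[0,0,0,0],[0,0,0,0],[0,0,0,0],[0,0,0,0]]]}}

```text
time: 25.18
ee_pos: [0.4292, 0.3575, 0.025]
tcp_rot: [-179.7, -0.1, 158.4]
wrist_force: [-9.5, -10.8, 1.0]
opening: 0.01
grasp_force: 113.5
```

```bash
python3 -c "
from f import *
rd(6)"
```

```text
t 25.4333 pos [0.4292 0.3575 0.025 ] rot [-1.797e+02 -1.000e-01  1.584e+02] r 0.1135 ang 159.68
F [-10.02 -10.34   1.7 ] M [-2.111  1.725 -0.986] T 0.509 +- 0.059
```

Emit:
{"api": "play_rows", "payload": {"steps": [[[-0.0001,-0.0034,0,-0.03],[-0.0001,-0.0034,0,-0.03],[-0.0001,-0.0034,0,-0.03],[0,0,0,0],[0,0,0,0]]]}}

```text
time: 25.85
ee_pos: [0.4271, 0.3489, 0.0254]
tcp_rot: [-179.9, -0.1, 163.6]
wrist_force: [-4.6, -5.1, -0.8]
opening: 0.01
grasp_force: 112.7
```

```bash
python3 -c "
from f import *
rd(4)"
```

```text
t 26.0 pos [0.4271 0.349  0.0254] rot [-1.799e+02 -1.000e-01  1.636e+02] r 0.1128 ang 164.12
F [-4.1  -4.91 -0.65] M [-0.978  0.871 -0.429] T 0.23 +- 0.023
```

Emit:
{"api": "play_rows", "payload": {"steps": [[[-0.0001,-0.0034,0,-0.03],[-0.0001,-0.0034,0,-0.03],[0,-0.0017,0,-0.015],[0,0,0,0],[0,0,0,0]]]}}

```text
time: 26.42
ee_pos: [0.4261, 0.3418, 0.026]
tcp_rot: [179.9, 0.0, 167.8]
wrist_force: [-0.5, -0.4, -1.1]
opening: 0.0097
grasp_force: 112.6
```

```bash
python3 -c "
from f import *
rd(4)"
```

```text
t 26.5667 pos [0.426  0.3418 0.0259] rot [180.    0.  167.9] r 0.1121 ang 167.82
F [-0.28 -0.17 -1.66] M [-0.016  0.076 -0.014] T 0.01 +- 0.045
```

Emit:
{"api": "play_rows", "payload": {"steps": [[[0.004,0,0,0],[0.008,0,0,0],[0.01,0,0,0],[0.01,0,0,0],[0.003,0,0,0]]]}}

```text
time: 26.98
ee_pos: [0.3899, 0.3492, 0.0258]
tcp_rot: [-180.0, -0.0, 167.9]
wrist_force: [0.5, 0.6, -1.6]
opening: 0.0098
grasp_force: 113.7
```

Emit:
{"api": "play_rows", "payload": {"steps": [[[0,0,-0.01,0],[0,0,-0.015,0],[0,0,-0.015,0],[0,0,-0.012,0],[0,0,-0.005,0]]]}}

```text
time: 27.4
ee_pos: [0.3924, 0.3495, 0.0854]
tcp_rot: [179.9, 0.1, 167.9]
wrist_force: [-0.0, -0.3, -1.5]
opening: 0.01
grasp_force: 113.7
```

Emit:
{"api": "play_rows", "payload": {"steps": [[[0,0,0,-0.117],[0,0,0,-0.117],[0,0,0,-0.117],[0,0,0,-0.117],[0,0,0,-0.117]]]}}

```text
time: 27.82
ee_pos: [0.3917, 0.3488, 0.0827]
tcp_rot: [-180.0, -0.0, -158.3]
wrist_force: [0.8, -0.2, -0.9]
opening: 0.0097
grasp_force: 113.9
```

Emit:
{"api": "play_rows", "payload": {"steps": [[[0,0,0,-0.117],[0,0,0,-0.117],[0,0,0,-0.117],[0,0,0,-0.117],[0,0,0,-0.117]]]}}

```text
time: 28.23
ee_pos: [0.3917, 0.3488, 0.0827]
tcp_rot: [180.0, -0.0, -124.8]
wrist_force: [-0.5, 0.2, -1.6]
opening: 0.0098
grasp_force: 113.9
```

Emit:
{"api": "play_rows", "payload": {"steps": [[[0,0,0,-0.116],[0,0,0,0],[0,0,0,0],[0,0,0,0],[0,0,0,0]]]}}

```text
time: 28.65
ee_pos: [0.3916, 0.3488, 0.0827]
tcp_rot: [180.0, -0.0, -118.6]
wrist_force: [-0.4, -0.6, -0.7]
opening: 0.0097
grasp_force: 113.9
```

Emit:
{"api": "play_rows", "payload": {"steps": [[[0.02,-0.0135,0,0],[0.025,-0.017,0,0],[0.025,-0.017,0,0],[0.025,-0.017,0,0],[0.025,-0.017,0,0]]]}}

```text
time: 29.07
ee_pos: [0.406, 0.2033, 0.0828]
tcp_rot: [-180.0, 0.0, -118.5]
wrist_force: [0.5, 0.2, -0.4]
opening: 0.01
grasp_force: 113.9
```

Emit:
{"api": "play_rows", "payload": {"steps": [[[0.025,-0.017,0,0],[0.025,-0.017,0,0],[0.025,-0.017,0,0],[0.025,-0.017,0,0],[0.025,-0.017,0,0]]]}}

```text
time: 29.48
ee_pos: [0.4212, 0.0527, 0.083]
tcp_rot: [-180.0, 0.0, -118.6]
wrist_force: [0.1, 0.6, -1.2]
opening: 0.01
grasp_force: 113.9
```

Emit:
{"api": "play_rows", "payload": {"steps": [[[0.025,-0.017,0,0],[0.025,-0.017,0,0],[0.025,-0.017,0,0],[0.0216,-0.0135,0,0],[0,0,0,0]]]}}

```text
time: 29.9
ee_pos: [0.4321, -0.0649, 0.0829]
tcp_rot: [-179.9, -0.0, -118.8]
wrist_force: [0.6, 0.0, -1.3]
opening: 0.0097
grasp_force: 113.9
```

Emit:
{"api": "play_rows", "payload": {"steps": [[[0,0,0,0],[0,0,0,0],[0,0,0,0],[0,0,0,0],[0,0,0,0]]]}}

```text
time: 30.32
ee_pos: [0.432, -0.0608, 0.0828]
tcp_rot: [-180.0, 0.0, -118.4]
wrist_force: [0.5, -0.3, -1.1]
opening: 0.0099
grasp_force: 113.9
```

Run:
```python
from f import *
from h import *
rd(1);o=bot.get_obs()
I={}
for n in("scene","top"): I[n]=np.mean([bot.camera(n)["img"].astype(float) for _ in range(4)],0)
y=np.radians(o['tcp_rot'][2]+180);d=np.array([np.cos(y),np.sin(y),0]);g=o['ee_pos']+[0,0,.0183]
for k in(-.044,0,.026,.092): print(k,proj("scene",g+k*d).round(1),proj("top",g+k*d).round(1))
m=cv2.inRange(cv2.cvtColor(I["scene"].astype(np.uint8),cv2.COLOR_BGR2HSV),(3,120,110),(22,255,255))[160:240,270:350]
p=cv2.findNonZero(m).reshape(-1,2)+[270,160]
for x in range(p[:,0].min(),p[:,0].max()+1): 
    q=p[p[:,0]==x,1]; print((x,q.mean().round(1),len(q)) if len(q) else "",end=" ")
cv2.imwrite('pics/s4.png',cv2.resize(np.hstack([I["scene"][160:240,260:350],I["top"][175:255,265:355]]),(800,356),interpolation=cv2.INTER_CUBIC))
```

```text
t 30.3167 pos [ 0.432  -0.0608  0.0828] rot [-180.     0.  -118.4] r 0.3928 ang 254.70999999999998
F [ 0.54 -0.27 -1.13] M [-0.017  0.015  0.048] T 0.281 +- 0.0
-0.044 [323.1 192.7] [333.4 233.2]
0 [309.5 193. ] [319.9 226. ]
0.026 [301.4 193.2] [312.  221.7]
0.092 [280.9 193.7] [292.  210.9]
(302, np.float64(192.5), 4) (303, np.float64(193.0), 5) (304, np.float64(193.0), 5) (305, np.float64(193.0), 5) (306, np.float64(192.5), 4)       (313, np.float64(193.0), 3) (314, np.float64(192.5), 4) (315, np.float64(192.0), 5) (316, np.float64(192.0), 5) (317, np.float64(192.0), 5) (318, np.float64(192.0), 5) (319, np.float64(192.0), 5) (320, np.float64(192.0), 5) (321, np.float64(192.0), 5) (322, np.float64(192.0), 5) (323, np.float64(192.0), 3) [ WARN:0@3.673] global loadsave.cpp:1063 imwrite_ Unsupported depth image for selected encoder is fallbacked to CV_8U.
```

View pics/s4.png

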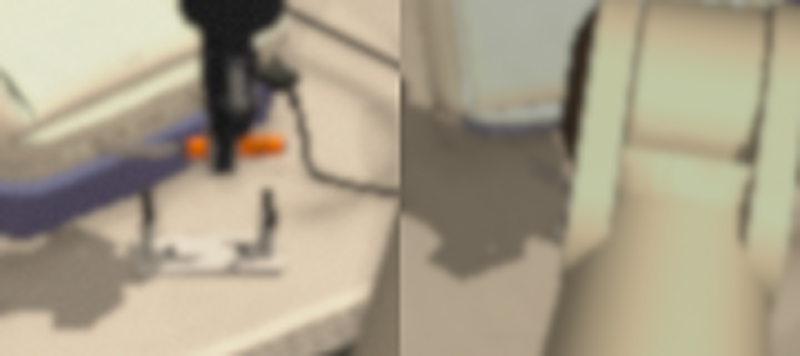

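The bar is level above the rest, with the uprights below its ends in the scene view. I'm lowering it now.

Emit:
{"api": "play_rows", "payload": {"steps": [[[0.0003,-0.0008,0,0],[0,0,0.008,0],[0,0,0.01,0],[0,0,0.008,0],[0,0,0.006,0]]]}}

```text
time: 31.13
ee_pos: [0.4319, -0.0621, 0.049]
tcp_rot: [179.9, -0.0, -118.5]
wrist_force: [-0.9, 0.2, -1.6]
opening: 0.0099
grasp_force: 113.9
```

Emit:
{"api": "play_rows", "payload": {"steps": [[[0,0,0.005,0],[0,0,0.005,0],[0,0,0.005,0],[0,0,0,0],[0,0,0,0]]]}}

```text
time: 31.55
ee_pos: [0.4324, -0.0622, 0.0356]
tcp_rot: [180.0, -0.0, -118.5]
wrist_force: [-0.1, 0.7, -1.0]
opening: 0.0101
grasp_force: 113.9
```

Emit:
{"api": "play_rows", "payload": {"steps": [[[0,0,0.003,0],[0,0,0.003,0],[0,0,0.002,0],[0,0,0,0],[0,0,0,0]]]}}

```text
time: 31.97
ee_pos: [0.4324, -0.0622, 0.0277]
tcp_rot: [180.0, -0.0, -118.5]
wrist_force: [-0.2, -0.5, -1.5]
opening: 0.0097
grasp_force: 113.9
```

```bash
python3 -c "
from f import *
rd(3)"
```

```text
t 32.0667 pos [ 0.4326 -0.0622  0.0279] rot [-180.     0.  -118.5] r 0.394 ang 254.85
F [-0.17 -0.09 -0.82] M [-0.008  0.004  0.003] T -0.053 +- 0.066
```

Another 1 mm down, then release gently and rise.

Emit:
{"api": "play_rows", "payload": {"steps": [[[0,0,0.001,0],[0,0,0,0],[0,0,0,0],[0,0,0,0],[0,0,0,0]]], "squeeze": 30}}

```text
time: 32.48
ee_pos: [0.4327, -0.0622, 0.0269]
tcp_rot: [-180.0, 0.0, -118.5]
wrist_force: [1.1, -0.8, 1.1]
opening: 0.0096
grasp_force: 114.2
```

Emit:
{"api": "play_rows", "payload": {"steps": [[[0,0,0,0],[0,0,0,0],[0,0,0,0],[0,0,0,0],[0,0,0,0]]], "gripper": 0.04}}

```text
time: 32.9
ee_pos: [0.4325, -0.0622, 0.0268]
tcp_rot: [180.0, -0.0, -118.5]
wrist_force: [0.8, -0.6, 0.6]
opening: 0.0399
grasp_force: 0.0
```

Emit:
{"api": "play_rows", "payload": {"steps": [[[0,0,-0.008,0],[0,0,-0.015,0],[0,0,-0.02,0],[0,0,-0.03,0],[0,0,-0.03,0]]]}}

```text
time: 33.32
ee_pos: [0.432, -0.0621, 0.1311]
tcp_rot: [180.0, -0.0, -118.5]
wrist_force: [0.7, -0.5, 0.7]
opening: 0.0402
grasp_force: 0.0
```

Emit:
{"api": "play_rows", "payload": {"steps": [[[0,0,-0.03,0],[0.03,0,-0.03,0],[0.04,0,-0.01,0],[0.04,0,0,0],[0.04,0,0,0]]]}}

```text
time: 33.73
ee_pos: [0.3608, -0.1948, 0.2011]
tcp_rot: [-179.8, -0.0, -118.4]
wrist_force: [1.2, -0.7, -0.6]
opening: 0.0399
grasp_force: 0.0
```

Run:
```python
from f import *
from h import *
rd(1)
I={}
for n in("scene","top"): I[n]=np.mean([bot.camera(n)["img"].astype(float) for _ in range(4)],0)
for n in I:
    x0,x1,y0,y1=(290,330,198,215) if n=="scene" else (300,345,215,245)
    m=cv2.inRange(cv2.cvtColor(I[n].astype(np.uint8),cv2.COLOR_BGR2HSV),(3,120,110),(22,255,255))[y0:y1,x0:x1]
    q=cv2.findNonZero(m)
    if q is not None: q=q.reshape(-1,2);print(n,len(q),q.mean(0)+[x0,y0],q.min(0)+[x0,y0],q.max(0)+[x0,y0])
cv2.imwrite('pics/s5.png',cv2.resize(np.hstack([I["scene"][160:260,250:350],I["top"][180:280,260:360]]),(800,400),interpolation=cv2.INTER_CUBIC).astype(np.uint8))
```

```text
t 33.7333 pos [ 0.3608 -0.1948  0.2011] rot [-179.8   -0.  -118.4] r 0.5418 ang 251.18
F [ 1.17 -0.74 -0.59] M [-0.004 -0.056  0.017] T 0.746 +- 0.0
scene 84 [311.41666667 206.3452381 ] [301 204] [321 208]
top 94 [322.80851064 230.13829787] [312 224] [333 236]
```

View pics/s5.png

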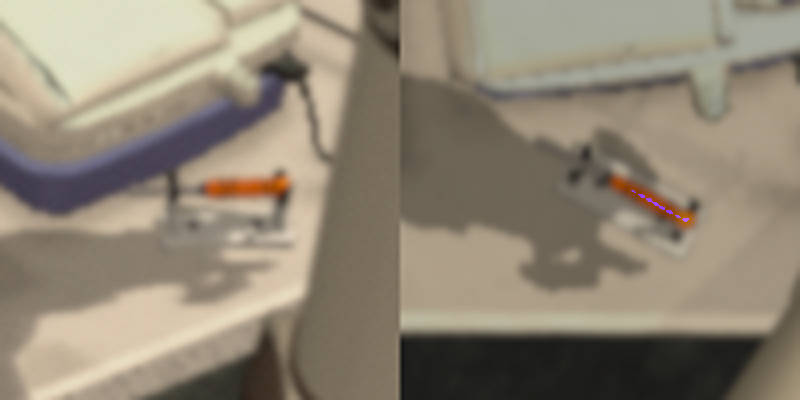

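The bar lies in its rest within about 2 mm of where it started: the handle centroid is at scene (311.4,206.3) against (311.1,206.5), and top (322.8,230.1) against (322.1,230.3).

Emit:
{"api": "play_rows", "payload": {"steps": [[[0,0,0,0],[0,0,0,0],[0,0,0,0],[0,0,0,0],[0,0,0,0]]]}}

```text
time: 34.55
ee_pos: [0.3614, -0.1934, 0.1992]
tcp_rot: [180.0, -0.0, -118.4]
wrist_force: [-0.5, 0.5, -0.1]
opening: 0.0401
grasp_force: 0.0
```

```bash
python3 -c "
from workcell import bot
print(bot.job_done())"
```

```text
the job is handed in; nothing more can be done
None
```

The ring seated and was nipped up to about 0.5 N m (roughly 8–10° past seating by feel), the bar is back in its rest within about 2 mm of where it lay, and the job was handed in at 34.6 s; no verdict was returned.

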